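# Pack the vial rack and close its carton

### The arm

A 6-joint arm with a two-finger parallel gripper is mounted at the origin on the work surface. World frame = base frame: x ahead of the robot, y to its left, z up, the work surface at z = 0. Lengths are in m, angles in degrees, forces in N, time in s.
With the tool pointing down it reaches from about 0.325 to 0.85 m from the base axis. Payload 15.5 kg.
Tool frame: the origin (TCP) lies at the very end of the fingers, on their centre line; the grasp point (between the pads) lies arm.grip_depth behind it (arm.grip_depth is the distance from the TCP to the grasp point, in m); z points along the fingers, y is the line along which they close (so a half turn about z gives the same grasp; the last joint's range is limited). The gripper opens to 91 mm and grips with 3 to 60 N. Pads are 32 mm wide; open, the fingers measure 118 mm over their backs; the gripper's body (76 mm by 178 mm) begins 60 mm behind the grasp point.
Start: joints at [60.762, 28.281, 77.091, -0, 74.628, -5.472], TCP at [0.252, 0.572, 0.214] pointing down, gripper open.
Joint ranges: [-166.48, 166.48], [-47.26, 123.95], [12.59, 153.08], [-70.14, 250.14], [6.76, 159.57], [-176.63, 176.63]. Speed limits (degrees/s): [108.29, 108.29, 147.25, 172.46, 172.46, 172.46].

### API

Orientations are given as a 3x3 rotation matrix whose columns are the frame's x, y, z axes.
In Python, from rig import arm gives the robot as it stands. Calls block until the motion is done:
- arm.move_to(position, orientation): joint-space move of the TCP to a pose.
- arm.move_l(position, orientation=None, feed=0.15): straight line of the TCP; orientation=None keeps the orientation; feed is the mean speed in m/s.
- arm.move_joints(angles): joint-space move.
- arm.grip(opening): finger opening in m; the grip force is fixed at half the most; returns when the fingers have stopped.
- arm.sleep(seconds).
- arm.solve_ik(position, orientation): joint angles nearest the present ones, or None.
- arm.snapshot(name): name is "scene" or "top"; returns the picture (480x640x3 uint8, red, green, blue); there is no depth.
- arm.get_calibration(name): a dict with "intrinsics" (3x3 intrinsics, pixels), "cam_to_world" (4x4, takes a point from camera to world coordinates). Camera axes: x right, y down, z forward; pixel columns grow to the right and rows downward; lengths in m; the calibration is good to about 2 mm. A picture is of the moment at which its call begins. get_calibration takes no time and is no camera call.
A pose or a line that the arm cannot do raises arm.Unreachable and nothing moves.
- arm.sign_off(): hands the job in; it is judged then, once.
Readings, each from a call of its own:
- arm.current_t(): time.
- arm.current_joint_positions(): joint angles.
- arm.current_dq(): joint speeds.
- arm.current_tau(): joint torques, N m.
- arm.current_ee_pos(): TCP position.
- arm.current_tool_rot(): TCP orientation.
- arm.current_force(): force on the tool from outside, world axes, zero at the start.
- arm.current_torque(): the same for the moment, N m.
- arm.current_width(): finger opening in m.
- arm.current_grasp_force(): force on a finger pad.
Only numpy, scipy, OpenCV 4.12 (cv2) and the standard library are available. Lean on these libraries where they do the work, as an engineer would, in place of code of your own. Each camera call takes 0.05 s, during which the arm holds its last target. There are 200 camera calls.

### The job

Lower the red vial rack gently, upright, into the open carton until it stands flat on the carton's floor, and let go of it. Then fold the short blue-banded flap fully down, and after it fold the long red-edged flap fully down over it, so that the carton is left closed. Leave the other things on the bench where they are.

Things in the scene. Friction and masses are not known exactly. Their poses are not given: they have to be found in the camera images.
- red_rack: Red plastic rack full of vials (black and blue caps). Body 140 (its x) by 84 (its y) by 40 high, caps rise to 50. An arched handle stands over its middle: a bar along y, 84 long, 12 thick in x, from 66 to 82 above the underside, on end posts at y = -38 and +38. Origin: centre of the underside, z up. About 0.35 kg. Same either way round.
- red_rack_handle (a point): Centre of the red rack's handle bar, 74 above the rack's underside on its centre line; axes as the rack's.
- carton_in (a point): Centre of the inner floor of the open brown carton, 11 above the table, z up. Inside 152 (its x) by 96 (its y), 95 deep, walls 5, rim 106 above the table. The short flap is hinged on the +y rim, the long one on the -y rim; the x ends have none. A fixed aluminium cradle (190 by 134, 28 high) holds the carton.
- short_flap (a joint): Angle of the short cardboard flap with the blue band (150 along the rim, 60 from hinge to free edge, 4 thick) on the carton's +y rim. 0 = closed, level over the opening; pi/2 = upright; more = leaning outwards; stops at 0 and 2.5. Stiff crease: it stays where it is left.
- short_flap_hinge (a point): Middle of the short flap's hinge line: at x 0, y +51, 97 above carton_in. Turns with the flap; at joint 0 its axes are parallel to carton_in's.
- short_flap_edge (a point): Middle of the short flap's free edge, 60 from the hinge (mid thickness).
- long_flap (a joint): Angle of the long cardboard flap with red free edge and white label (158 along the rim, 104 from hinge to free edge, 4 thick) on the carton's -y rim; closed, it covers the opening and the short flap. 0 = closed, level; pi/2 = upright; more = leaning outwards; stops at 0 and 2.5. Stiff crease: it stays where it is left.
- long_flap_hinge (a point): Middle of the long flap's hinge line: at x 0, y -51, 102 above carton_in. Turns with the flap; at joint 0 its axes are parallel to carton_in's.
- long_flap_edge (a point): Middle of the long flap's free edge, 104 from the hinge (mid thickness).
- orange_rack: Bystander: empty orange rack of the same shape as the red one (82 high with its handle). Origin: centre of the underside.
- bottle: Bystander: amber bottle, 64 in diameter, 130 high. Origin: centre of the underside.
- jar: Bystander: white jar with blue cap, 68 in diameter, 85 high. Origin: centre of the underside.
- vial_box: Bystander: closed red vial box with clear lid, 125 by 125 by 52 high. Origin: centre of the underside.
- beaker: Bystander: clear beaker, 70 in diameter, 85 high. Origin: centre of the underside.
Mind the look-alikes: they are no part of the job. What is shaped like the part that bears carton_in but pink is not meant.

How it is judged (in metres and radians):
On the way, in this order (a step that is already met when the one before it is completed fails the run):
1. the red rack stands flat on the carton's floor, let go, with both flaps still open (x of red_rack in the frame of carton_in between -0.012 and 0.012 m and y of red_rack in the frame of carton_in between -0.012 and 0.012 m and z of red_rack in the frame of carton_in between -0.008 and 0.008 m and angle between red_rack's own z axis and vertical below 0.08 rad and angle between the x axis of red_rack and the x axis of carton_in, either way round below 0.17 rad and contact force between the fingers and red_rack below 0.5 N and value of joint each of short_flap, long_flap above 0.8 rad), for 0.2 s.
2. the short flap is folded down while the long flap is still up (value of joint short_flap below 0.15 rad and value of joint long_flap above 0.8 rad), for 0.1 s.
3. the long flap is folded down over the short one (value of joint each of short_flap, long_flap below 0.15 rad), for 0.2 s.
At the end, for the whole second after the job is handed in: The red rack is at rest on the carton's floor (origin within 12 mm of its centre in x and y, within 8 mm of it in height, tilted under 0.08 rad, its long side within 0.17 rad of the carton's), and both flaps are closed to within 0.15 rad of level (all of step 3 and x of red_rack in the frame of carton_in between -0.012 and 0.012 m and y of red_rack in the frame of carton_in between -0.012 and 0.012 m and z of red_rack in the frame of carton_in between -0.008 and 0.008 m and angle between red_rack's own z axis and vertical below 0.08 rad and angle between the x axis of red_rack and the x axis of carton_in, either way round below 0.17 rad and linear speed of red_rack below 0.02 m/s); the robot touches nothing.
It fails at once if the red rack is tipped more than 0.6 rad (angle between red_rack's own z axis and vertical above 0.6 rad).
It fails at once if the red rack is dropped or thrown into the carton (faster than 0.45 m/s within the carton) (horizontal distance between red_rack and carton_in below 0.03 m and z of red_rack in the frame of carton_in below 0.08 m and linear speed of red_rack above 0.45 m/s).
It fails at once if another thing on the bench (orange rack, bottle, jar, vial box or beaker) is moved more than 30 mm (distance of any of orange_rack, bottle, jar, vial_box, beaker from where it was at the start of the episode above 0.03 m).
It also fails if it takes over 69 s, if anything falls off the work surface, if the arm or the gripper's body presses on something with over 40 N, if the wrist force passes 120 N, or if a joint passes its speed limit or range.

## Working session

There is one attempt and no reset: what is moved stays moved. The work goes in short steps, each a Python script; the robot and the scene stay as the last script left them, time stands still between calls to the robot, and variables do not carry over. Pictures are saved under pics/ and viewed, at most 10 in all, crops included, and the job is handed in when it is done.

```bash
mkdir -p pics; python3 - <<'E'
from rig import arm
import cv2,numpy as np
np.set_printoptions(precision=4,suppress=True)
for n in("scene","top"):
    cv2.imwrite(f"pics/{n}0.png",arm.snapshot(n)[:,:,::-1]); c=arm.get_calibration(n); print(n,c["intrinsics"],c["cam_to_world"])
print(arm.grip_depth,arm.current_tool_rot(),arm.current_t())
E
```

```text
scene [[548.1077   0.     316.2117]
 [  0.     548.1077 239.1371]
 [  0.       0.       1.    ]] [[ 0.6403  0.637  -0.4293  1.0452]
 [ 0.768  -0.52    0.374  -0.4608]
 [ 0.015  -0.5691 -0.8221  1.151 ]
 [ 0.      0.      0.      1.    ]]
top [[505.9188   0.     316.3199]
 [  0.     505.9188 243.1337]
 [  0.       0.       1.    ]] [[ 0.0032 -0.9981  0.0612  0.4089]
 [-0.9995 -0.0051 -0.0303  0.0172]
 [ 0.0305 -0.0611 -0.9977  1.1001]
 [ 0.      0.      0.      1.    ]]
0.0188 [[-0.9152  0.403  -0.0005]
 [ 0.403   0.9152 -0.0009]
 [ 0.0001 -0.0011 -1.    ]] 0.1
```

View pics/scene0.png

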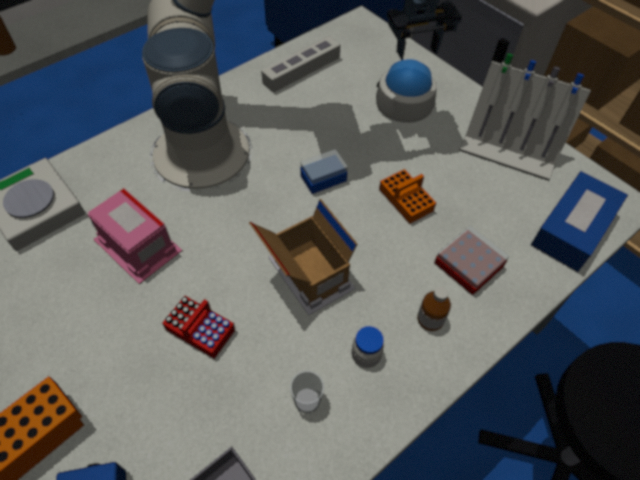

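View pics/top0.png

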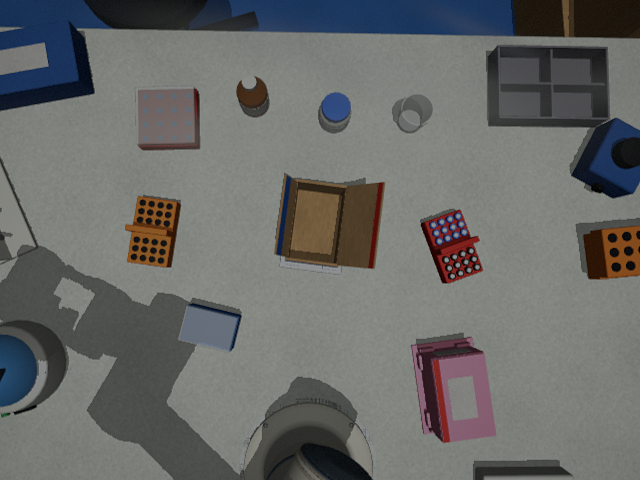

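The top view shows these candidates:
- **Red things:** the red rack with black and blue caps (452,245), the orange rack (153,232), a large orange block (615,250) and the red vial box (168,118).
- **Cartons:** the brown carton (318,222) and the pink closed look-alike (455,390).

By the description I choose the red rack at (452,245) and the brown carton, with its blue flap on the left (+y) and red-edged flap on the right (-y). I'll check both in one close crop.

```bash
python3 - <<'E'
import cv2,numpy as np
t=cv2.imread("pics/top0.png");s=cv2.imread("pics/scene0.png")
a=cv2.resize(t[165:285,265:395],None,fx=3,fy=3,interpolation=cv2.INTER_CUBIC)
b=cv2.resize(t[200:290,410:490],None,fx=4,fy=4,interpolation=cv2.INTER_CUBIC)
c=cv2.resize(s[195:315,245:365],None,fx=2,fy=2,interpolation=cv2.INTER_CUBIC)
d=cv2.resize(s[285:365,155:245],None,fx=3,fy=3,interpolation=cv2.INTER_CUBIC)
def row(l):
    h=max(i.shape[0] for i in l); return np.hstack([cv2.copyMakeBorder(i,0,h-i.shape[0],0,0,0) for i in l])
r1,r2=row([a,b]),row([c,d]);w=max(r1.shape[1],r2.shape[1])
o=np.vstack([cv2.copyMakeBorder(r,0,0,0,w-r.shape[1],0) for r in(r1,r2)]);print(o.shape)
cv2.imwrite("pics/crop1.png",o)
E
```

```text
(600, 710, 3)
```

View pics/crop1.png

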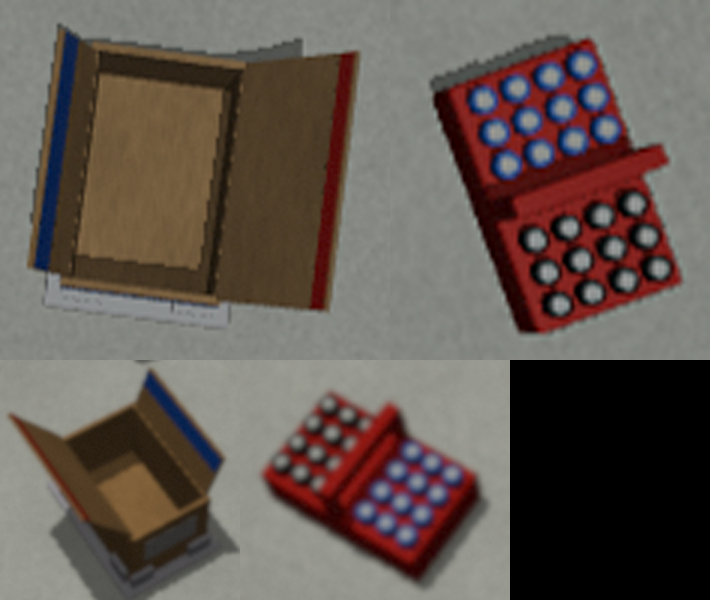

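The crop confirms both. The brown carton's floor corners are at crop (100,73), (222,92), (200,268) and (76,256), with its flaps leaning outwards. The red rack's 24 caps are clearly resolved. Next I'll fit the poses.

```bash
cat >h.py <<'E'
from rig import arm
import cv2,numpy as np
from scipy.optimize import least_squares
np.set_printoptions(precision=4,suppress=True)
def proj(n,P):
    c=arm.get_calibration(n);E=np.linalg.inv(c["cam_to_world"])
    q=(E[:3,:3]@np.atleast_2d(P).T+E[:3,3:]);q=c["intrinsics"]@q;return (q[:2]/q[2]).T
def W(p,P): # planar pose x,y,yaw
    c,s=np.cos(p[2]),np.sin(p[2]);P=np.atleast_2d(P);return np.c_[p[0]+c*P[:,0]-s*P[:,1],p[1]+s*P[:,0]+c*P[:,1],P[:,2]]
def down(yaw): # tool y along direction yaw, z down
    y=np.array([np.cos(yaw),np.sin(yaw),0]);z=np.array([0,0,-1.]);return np.c_[np.cross(y,z),y,z]
E
python3 - <<'E'
from h import *
ca=lambda l,o,s:np.array(o)+np.array(l)/s-.33
# carton
fl=ca([(100,73),(222,92),(200,268),(76,256)],(265,165),3)
F=np.array([(.076,.048,.011),(.076,-.048,.011),(-.076,-.048,.011),(-.076,.048,.011)])
seL=ca([(62,25),(30,268)],(265,165),3); leL=ca([(358,52),(328,310)],(265,165),3)
seS=ca([(222,100),(150,10)],(245,195),2); leS=ca([(10,54)],(245,195),2)
def S(a):return np.array([(sx*.075,.051-.06*np.cos(a),.108+.06*np.sin(a)) for sx in(1,-1)])
def L(a):return np.array([(sx*.079,-.051+.104*np.cos(a),.113+.104*np.sin(a)) for sx in(1,-1)])
def f(q):
    p=q[:3];return np.vstack([proj("top",W(p,F))-fl,proj("top",W(p,S(q[3])))-seL,proj("top",W(p,L(q[4])))-leL,
      proj("scene",W(p,S(q[3])))-seS,proj("scene",W(p,L(q[4])))[1:]-leS])
r=least_squares(lambda q:f(q).ravel(),[.5,0,-.1,1.9,2.1],loss="soft_l1");print("carton",r.x,"\n",f(r.x))
b=np.array([(583,65),(550,75),(517,87),(484,99),(595,97),(563,108),(529,120),(496,132),(607,128),(573,140),(540,153),(508,165),(633,203),(602,215),(568,227),(536,240),(646,237),(613,249),(580,260),(547,272),(658,268),(626,280),(592,291),(559,304)])-[390,0]
b=ca(b,(410,200),4)
# back-project caps to z=.05, PCA-free fit: grid pitch unknown
c=arm.get_calibration("top");M=c["cam_to_world"]
d=M[:3,:3]@np.linalg.inv(c["intrinsics"])@np.c_[b,np.ones(24)].T
X=(M[:3,3:]+d*((.05-M[2,3])/d[2])).T
u=X[:12].mean(0)-X[12:].mean(0);v=(X[[0,4,8,12,16,20]]-X[[3,7,11,15,19,23]]).mean(0)
print("rack",X.mean(0),"yaw",np.arctan2(u[1],u[0]),"from y",np.arctan2(-v[1],-v[0])-np.pi/2,np.linalg.norm(u),np.linalg.norm(v))
p=[*X.mean(0)[:2],np.arctan2(u[1],u[0])]
print("bar ends scene",proj("scene",W(p,[(0,.042,.082),(0,-.042,.082)])),"top",proj("top",W(p,[(0,.042,.082),(0,-.042,.082)])))
print("body corners scene",proj("scene",W(p,[(sx*.07,sy*.042,.04) for sx in(1,-1) for sy in(1,-1)])))
E
```

```text
carton [ 0.5131 -0.0122 -0.1318  1.8706  2.1844] 
 [[-0.5234 -0.7685]
 [ 2.5834 -0.9841]
 [ 0.6531  9.6688]
 [-2.2003  7.6303]
 [ 0.5048  0.2036]
 [-0.0779 -1.1434]
 [ 0.119  -0.7369]
 [-0.9999 -0.0607]
 [ 0.6165 -0.1937]
 [-0.3739 -1.0208]
 [-1.3214  0.2164]]
rack [ 0.4695 -0.3056  0.05  ] yaw 0.3423280649332751 from y 0.34733778827426387 0.07778284464446157 0.05578776285405834
bar ends scene [[205.1754 298.9262]
 [181.0688 328.9199]] top [[440.495  251.5737]
 [478.8406 237.9304]]
body corners scene [[233.3368 322.3122]
 [210.5339 352.7513]
 [183.4296 293.7992]
 [159.6485 322.2855]]
```

```bash
python3 - <<'E'
from h import *
ca=lambda l,o,s:np.array(o)+np.array(l)/s-.33
fl=ca([(100,73),(245,66),(218,302),(60,288)],(265,165),3)
F=np.array([(.076,.048,.011),(.081,-.053,.106),(-.081,-.053,.106),(-.081,.053,.106)])
seL=ca([(62,25),(30,268)],(265,165),3); leL=ca([(358,52),(328,310)],(265,165),3)
seS=ca([(222,100),(150,10)],(245,195),2); leS=ca([(10,54)],(245,195),2)
def S(a):return np.array([(sx*.075,.051-.06*np.cos(a),.108+.06*np.sin(a)) for sx in(1,-1)])
def L(a):return np.array([(sx*.079,-.051+.104*np.cos(a),.113+.104*np.sin(a)) for sx in(1,-1)])
def f(q):
    p=q[:3];return np.vstack([proj("top",W(p,F))-fl,proj("top",W(p,S(q[3])))-seL,proj("top",W(p,L(q[4])))-leL,
      proj("scene",W(p,S(q[3])))-seS,proj("scene",W(p,L(q[4])))[1:]-leS])
r=least_squares(lambda q:f(q).ravel(),[.5,0,-.1,1.9,2.1],loss="soft_l1");print("carton",r.x,"\n",f(r.x))
p=r.x; S0=cv2.imread("pics/top0.png")[150:300,250:400];S1=cv2.imread("pics/scene0.png")[190:320,240:370]
out=[]
for n,I,o in(("top",S0,(250,150)),("scene",S1,(240,190))):
    I=cv2.resize(I,(520,520) if 0 else (400,int(400*I.shape[0]/I.shape[1])),interpolation=cv2.INTER_CUBIC);k=400/(150 if n=="top" else 130)
    rim=lambda a,b,z:[(a,b,z),(a,-b,z),(-a,-b,z),(-a,b,z)]
    for P in(rim(.081,.053,.106),rim(.076,.048,.106),rim(.076,.048,.011),S(p[3]),L(p[4])):
        q=(proj(n,W(p[:3],P))-o+.5)*k;cv2.polylines(I,[np.int32(q)],len(P)==4 and True,(0,255,0),1)
    out.append(I)
cv2.imwrite("pics/ov.png",np.hstack(out))
E
```

```text
carton [ 0.5121 -0.0128 -0.1276  1.8859  2.1772] 
 [[-0.3971 -0.2008]
 [ 1.7039 -1.5459]
 [ 0.2959  0.672 ]
 [-0.5251 -1.742 ]
 [ 0.186   0.8745]
 [-0.0647 -0.4364]
 [ 0.0189 -0.5021]
 [-0.7462  0.27  ]
 [ 0.4343 -0.6223]
 [-0.7436 -1.2801]
 [-1.6484  0.0187]]
```

View pics/ov.png

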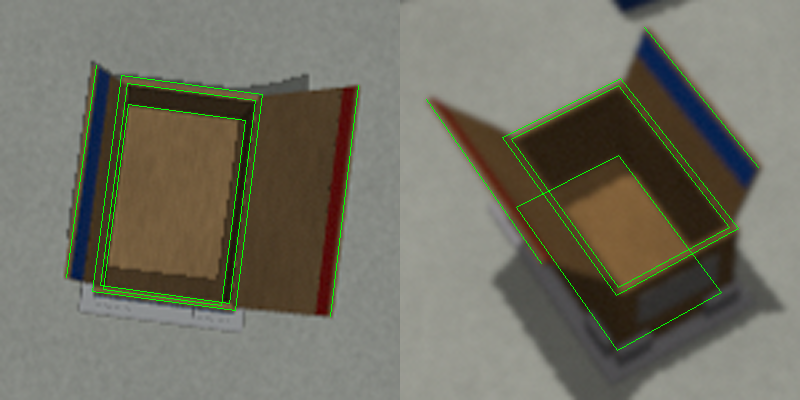

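The overlay fits within about 1–2 px: rim at crop (125,78) to (235,308), flaps at about 108° and 125°. Now I'll grasp and lift the rack.

```bash
cat >>h.py <<'E'
C=np.array([.5121,-.0128,-.1276]); R=np.array([.4695,-.3056,.3425])
E
python3 - <<'E'
from h import *
def best(pos,yaw):
    c=[(down(y),arm.solve_ik(pos,down(y))) for y in(yaw,yaw+np.pi)]
    c=[(o,q) for o,q in c if q is not None]; return min(c,key=lambda t:abs(t[1][5]))
o,q=best([R[0],R[1],.2],R[2]);print(q, [best([C[0],C[1],z],C[2])[1] for z in(.34,.07)])
arm.move_to([R[0],R[1],.2],o)
arm.move_l([R[0],R[1],.057],feed=.1);print(arm.current_force(),arm.current_width())
arm.grip(0.0);print(arm.current_width(),arm.current_grasp_force(),arm.current_ee_pos())
arm.move_l([R[0],R[1],.08],feed=.05);print(arm.current_force())
arm.move_l([R[0],R[1],.34],feed=.15);print(arm.current_force(),arm.current_joint_positions(),arm.current_width())
oc=min([down(C[2]),down(C[2]+np.pi)],key=lambda m:-np.sum(m*o))
print(arm.solve_ik([C[0],C[1],.34],oc)); np.save("oc.npy",oc)
arm.move_l([C[0],C[1],.34],oc,feed=.15);arm.sleep(.3)
print(arm.current_t(),arm.current_force(),arm.current_torque())
a=arm.snapshot("top");b=arm.snapshot("scene");cv2.imwrite("pics/t1.png",a[:,:,::-1]);cv2.imwrite("pics/s1.png",b[:,:,::-1])
I=np.hstack([cv2.resize(a[130:330,220:420],(400,400)),cv2.resize(b[80:330,170:420],(400,400))]);cv2.imwrite("pics/v1.png",I[:,:,::-1])
E
```

```text
[-39.1676  23.8986  87.4178  -0.      68.6836 -58.7914] [array([-8.1132, 12.9713, 81.194 , -0.    , 85.8347, -0.8022]), array([ -8.1132,  30.7634, 101.7756,  -0.    ,  47.461 ,  -0.8022])]
[ 0.9506 -0.5107  0.4482] 0.09107354326486834
0.011722518705862254 29.99972105026245 [ 0.4695 -0.3056  0.057 ]
[-0.7837 -0.4254 -2.6221]
[ 0.4048  0.6408 -3.5639] [-39.169   17.3674  75.0814  -0.0006  87.6183 -58.7926] 0.011907779840134919
[-8.1132 12.9713 81.194  -0.     85.8347 -0.8022]
10.95 [-0.3507 -0.5239 -2.942 ] [-0.0491  0.0551 -0.094 ]
```

View pics/v1.png

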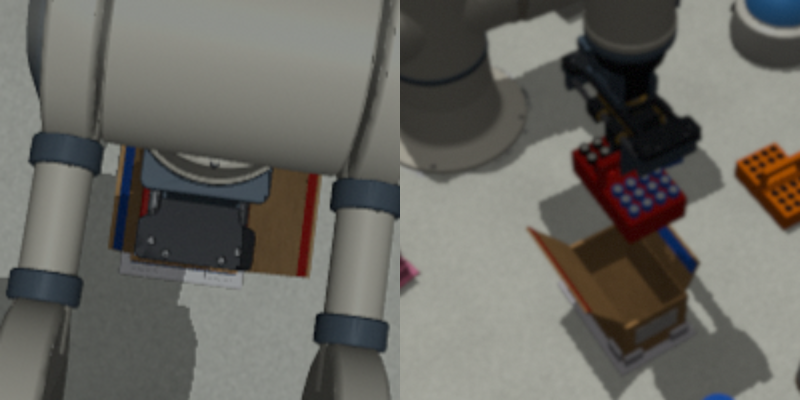

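The rack hangs level over the carton; its lower corner is at crop (633,242). I'll check the held pose against the prediction, then lower with force monitoring.

```bash
python3 - <<'E'
from h import *
b=cv2.imread("pics/s1.png")
I=cv2.resize(b[160:250,260:360],(800,720),interpolation=cv2.INTER_CUBIC)[:600]
for z in(0,.04):
    q=proj("scene",W(C,[(sx*.07,sy*.042,.283+z) for sx,sy in((1,1),(1,-1),(-1,-1),(-1,1))]))
    cv2.polylines(I,[np.int32((q-[260,160]+.5)*8)],True,(0,255,0),1)
cv2.imwrite("pics/v2.png",I)
E
```

```text
(no output)
```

View pics/v2.png

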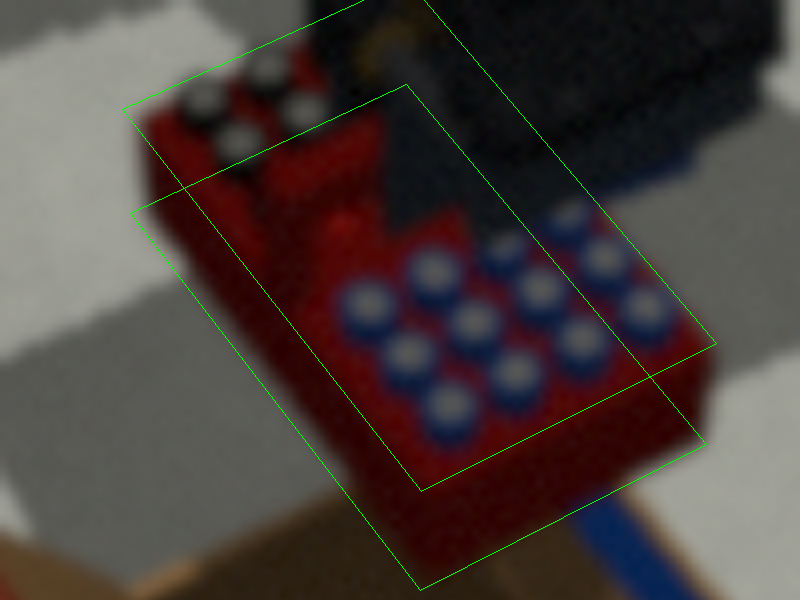

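Prediction and image agree to about 1–2 px, in line with the scene camera's bias. I'll lower it in small steps, watching the force.

```bash
python3 - <<'E'
from h import *
p=np.array([C[0],C[1],.34])
p[2]=.178;arm.move_l(p,feed=.12);arm.sleep(.2);f0=arm.current_force();print(f0)
z=.178
while z>.0665:
    z-=.006 if z>.078 else .002
    p[2]=z;arm.move_l(p,feed=.06);f=arm.current_force()-f0
    if np.linalg.norm(f)>2:print(round(z,4),f,arm.current_torque())
    if np.linalg.norm(f[:2])>12 or f[2]>4:break
print(z,arm.current_ee_pos(),arm.current_t())
E
```

```text
[ 0.2985  0.7088 -2.2057]
0.066 [-4.7476  0.3712 19.2721] [ 0.0015  0.9358 -0.0367]
0.06599999999999989 [ 0.5122 -0.0128  0.0667] 18.25
```

The rack touched the floor at the expected height with no side contact. Next I'll ease off, release and retreat.

```bash
python3 - <<'E'
from h import *
p=np.array([C[0],C[1],.0675]);arm.move_l(p,feed=.05);print(arm.current_force())
arm.grip(.06);arm.sleep(.4);print(arm.current_grasp_force(),arm.current_force())
arm.move_l([C[0],C[1],.2],feed=.12);arm.move_l([C[0],C[1],.3],feed=.2)
t=W(C,[-.0,.25,.30])[0]
arm.move_to(t,np.load("oc.npy"));arm.grip(0.);arm.sleep(.1)
print(arm.current_t(),arm.current_width())
a=arm.snapshot("top");b=arm.snapshot("scene")
I=np.hstack([cv2.resize(a[160:280,265:395],(433,400),interpolation=cv2.INTER_CUBIC),cv2.resize(b[195:315,245:355],(367,400),interpolation=cv2.INTER_CUBIC)]);cv2.imwrite("pics/v3.png",I[:,:,::-1])
E
```

```text
[ 0.4112  0.3067 -3.1838]
0.0 [ 1.0383  0.6312 -0.2322]
23.725 4.229051315024479e-05
```

View pics/v3.png

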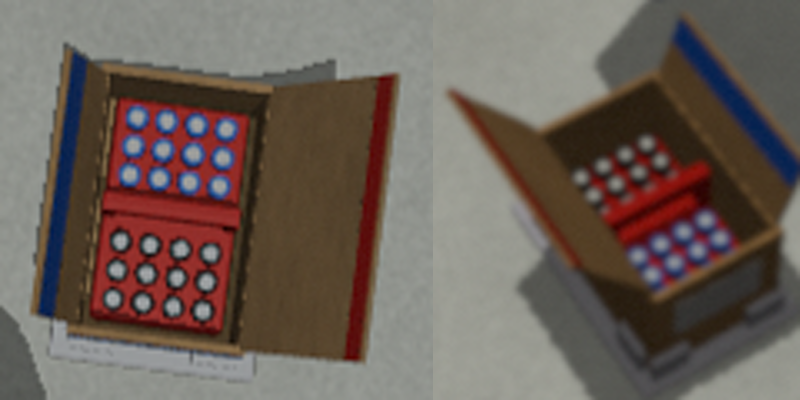

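The rack stands flat and centred in the carton with both flaps open; its handle is at crop (170,205). Now I'll fold the short flap, then the long one.

```bash
cat >>h.py <<'E'
def fold(sg,zh,r,y0): # sg=+1 hinge on +y rim, -1 on -y rim
    o=np.load("oc.npy");T=lambda y,z:W(C,[0,sg*y,z])[0]
    arm.move_l(T(y0,.30),o,feed=.25)
    arm.move_l(T(y0,zh+r),feed=.15);f0=arm.current_force();print("start",f0)
    for th in np.radians([90,75,60,45,30,15,6,0]):
        arm.move_l(T(.051-r*np.cos(th)+.016,zh+.0015+r*np.sin(th)),feed=.08)
        f=arm.current_force()-f0;print(round(np.degrees(th)),f)
        if np.linalg.norm(f)>25:print("stop");break
    arm.move_l(T(.051-r+.016,.30),feed=.2);print(arm.current_t())
E
python3 - <<'E'
from h import *
fold(1,.108,.042,.112)
a=arm.snapshot("top");b=arm.snapshot("scene")
I=np.hstack([cv2.resize(a[160:280,265:395],(433,400),interpolation=cv2.INTER_CUBIC),cv2.resize(b[195:315,245:355],(367,400),interpolation=cv2.INTER_CUBIC)]);cv2.imwrite("pics/v4.png",I[:,:,::-1])
E
```

```text
start [0.0449 0.0989 0.1037]
90 [-0.341   0.1574  0.1397]
75 [-0.1726 -0.4123  0.3664]
60 [-0.6843 -0.3285 -0.6295]
45 [-0.486  -0.8984  0.0568]
30 [ 0.3955  0.5099 -0.6183]
15 [ 0.249   0.1827 -1.3962]
6 [ 0.0051  0.7709 -0.9443]
0 [-2.2774  0.2556 15.0067]
29.4083
```

View pics/v4.png

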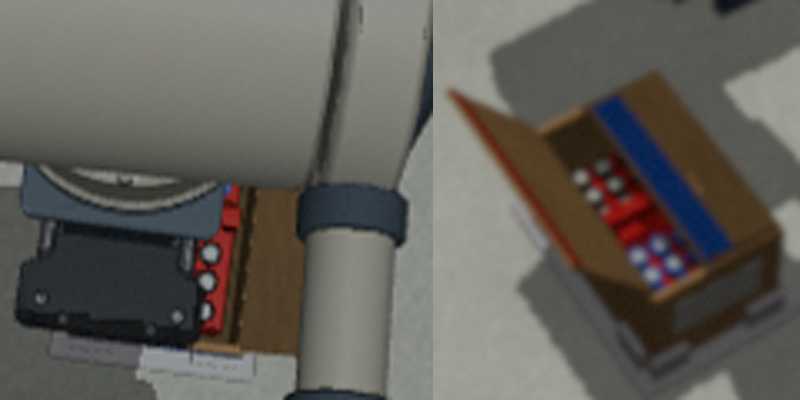

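The short flap is fully down, with its blue band at crop (665,175), and the long flap is still up. The long flap is next.

```bash
python3 - <<'E'
from h import *
fold(-1,.113,.070,.152)
b=arm.snapshot("scene")
cv2.imwrite("pics/v5.png",cv2.resize(b[160:340,210:410],(600,540),interpolation=cv2.INTER_CUBIC)[:,:,::-1])
E
```

```text
start [-0.101  -0.3377 -0.1553]
90 [0.3083 0.3833 0.3605]
75 [0.3835 0.398  0.9126]
60 [ 0.8138 -0.0468  1.0271]
45 [-0.5004  0.3133  0.4091]
30 [ 0.3178  0.0793 -0.9958]
15 [ 0.5752  0.3568 -1.3708]
6 [ 0.1615  0.1488 -0.4425]
0 [0.3974 0.32   7.7717]
36.0
```

View pics/v5.png

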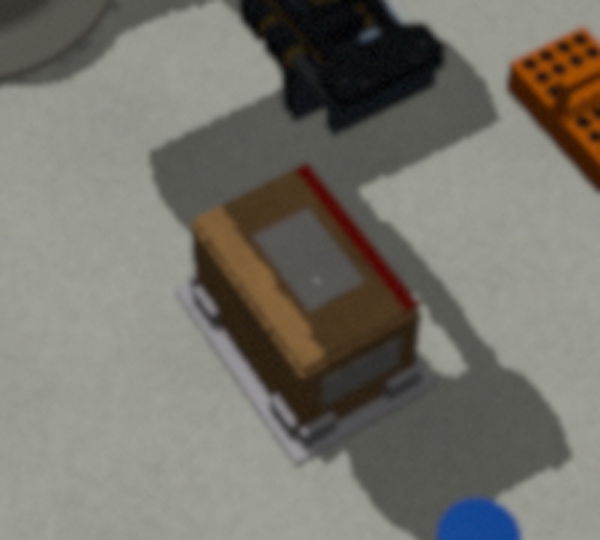

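The carton is closed: the red edge runs flat along the far rim, crop (305,170) to (410,305), and the gripper is clear above it.

```bash
python3 -c "
from rig import arm
print(arm.sign_off())"
```

```text
the job is handed in; nothing more can be done
None
```

I lowered the red rack onto the carton's floor and let go, folded the short flap and then the long one fully down, and handed the job in at about 36 s; sign-off gave no verdict.

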